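Move the red jug to the folding hook that still works and fold the empty one away

TASK

The red jug hangs by its handle on the one unfolded hook of the rail; of the two hooks that are folded up, one has seized with limescale and can only be told by feel. Unfold the one that still moves all the way down, hang the jug on it by its handle, and then fold the emptied hook up flat against the rail, leaving the seized one folded. Keep the jug upright throughout and do not disturb the bottles and cans standing about.

Things in the scene. Friction and masses are not known exactly. Their poses are not given: they have to be found in the camera images.
- rail: Birch hook rail, fixed: board 420 mm long (along y), 18 mm thick, 165 to 225 mm above the table, on two steel posts at its ends, open beneath. Origin on the table under the middle of the board's front face; x points away from the robot, square into the board. Three hooks sit on its front (-x) face 130 mm apart, in any order.
- flap_a (a joint): Hook a (holds the jug at the start, turns freely): angle of its flap. 0 = folded, straight up against the rail, ball 41 mm clear above the board; it swings down towards the robot; 1.4 = unfolded, at its stop, 10 degrees above level. Stays where left; under 1 N at the ball moves it.
- hook_a_knob (a point): Centre of the 18 mm black ball at the free end of hook a's flap, 85 mm from the hinge pin. The flap is an aluminium bar 10 mm wide, 6 mm thick. Pinched on its two sides (along y), the ball turns between the fingers as the flap swings. Axes as for the hinge point.
- hook_a_hinge (a point): Hook a's hinge pin, 10 mm in front of the rail's face, 190 mm above the table, mid-width of the flap. Axes turn with the flap: z from pin to ball, y along the pin and rail, x towards the rail when folded and up when unfolded.
- flap_b (a joint): Hook b (folded at the start; either this or the other folded one is seized): angle of its flap. 0 = folded, straight up against the rail, ball 41 mm clear above the board; it swings down towards the robot; 1.4 = unfolded, at its stop, 10 degrees above level. Stays where left; under 1 N at the ball moves it, but a seized one gives only about 0.1 rad (under 0.2 even with a hard pull) and springs back.
- hook_b_knob (a point): Centre of the 18 mm black ball at the free end of hook b's flap, 85 mm from the hinge pin. The flap is an aluminium bar 10 mm wide, 6 mm thick. Pinched on its two sides (along y), the ball turns between the fingers as the flap swings. Axes as for the hinge point.
- hook_b_hinge (a point): Hook b's hinge pin, 10 mm in front of the rail's face, 190 mm above the table, mid-width of the flap. Axes turn with the flap: z from pin to ball, y along the pin and rail, x towards the rail when folded and up when unfolded.
- flap_c (a joint): Hook c (folded at the start; either this or the other folded one is seized): angle of its flap. 0 = folded, straight up against the rail, ball 41 mm clear above the board; it swings down towards the robot; 1.4 = unfolded, at its stop, 10 degrees above level. Stays where left; under 1 N at the ball moves it, but a seized one gives only about 0.1 rad (under 0.2 even with a hard pull) and springs back.
- hook_c_knob (a point): Centre of the 18 mm black ball at the free end of hook c's flap, 85 mm from the hinge pin. The flap is an aluminium bar 10 mm wide, 6 mm thick. Pinched on its two sides (along y), the ball turns between the fingers as the flap swings. Axes as for the hinge point.
- hook_c_hinge (a point): Hook c's hinge pin, 10 mm in front of the rail's face, 190 mm above the table, mid-width of the flap. Axes turn with the flap: z from pin to ball, y along the pin and rail, x towards the rail when folded and up when unfolded.
- jug_grip (a point): Red jug, 0.18 to 0.35 kg, body 60 x 80 x 90 mm (x, y, z), with an arch handle over its cap: two uprights 12 mm deep (x), 50 mm apart over their outsides, 34 mm inside (y), joined by a bar on top. Point midway between the uprights, 155 mm above the underside, 30 mm below the top; pinch the uprights from outside along y. z is up; the hook passes through the arch along x.
- jug_bail (a point): Middle of the underside of the jug handle's bar (round, 10 mm thick, along y), 20 mm above jug_grip, 53 mm above the white cap: it rests on the flap's upper face, 3 mm off the flap's centre line; at the start 50 mm from the pin. Lift it 15 mm or more to pass over the ball.
- crate: Blue slatted bottle crate, 200 x 240 x 180 mm, fixed, on the left. Origin under its centre.
- crusher: Steel can crusher with a press lever, 160 x 130 mm foot (x, y), 290 mm tall, its lever reaching 200 mm out along its -x axis, to the right, away from the rail; fixed. Origin under the foot's centre.
- pet_1: Clear PET bottle, 64 mm across, 220 mm tall, blue cap, standing loose. Origin at the centre of its underside. Leave it alone (it may shift at most 30 mm).
- pet_2: Clear PET bottle, 72 mm across, 250 mm tall, white cap, standing loose. Origin at the centre of its underside. Leave it alone (it may shift at most 30 mm).
- brown: Brown glass bottle, 62 mm across, 210 mm tall, standing loose. Origin at the centre of its underside. Leave it alone (it may shift at most 30 mm).
- can_1: Empty drinks can, green, 66 mm across, 115 mm tall, standing loose. Origin at the centre of its underside. Leave it alone (it may shift at most 30 mm).
- can_2: Empty drinks can, yellow, 66 mm across, 115 mm tall, standing loose. Origin at the centre of its underside. Leave it alone (it may shift at most 30 mm).
Mind the look-alikes: they are no part of the job. Of the things that look like the part that bears jug_grip, the smallest one is meant.

How it is judged:
By the outcome, as a careful person would: the job done as asked, in the order asked, and still so for the second after the job is handed in, with the robot touching nothing.
It also fails if it takes over 72 s, if anything falls off the work surface, if the arm or the gripper's body presses on something with over 40 N, if the wrist force passes 120 N, or if a joint passes its speed limit or range.

ROBOT

A 6-joint arm with a two-finger parallel gripper is mounted at the origin on the work surface. World frame = base frame: x ahead of the robot, y to its left, z up, the work surface at z = 0. Lengths are in mm, angles in rad, forces in N, time in s.
With the tool pointing down it reaches from about 350 to 775 mm from the base axis. Payload 7.3 kg.
Tool frame: the origin (TCP) lies between the finger pads; the fingertips stand bot.tip_extent ahead of it and the grasp point (between the pads) lies 6 mm ahead of it (bot.tip_extent is the distance from the TCP to the fingertips, in mm); x points along the fingers, y is the direction in which the jaws open and shut, and the axes are right-handed (so a half turn about x gives the same grasp; the last joint's range is limited). The gripper opens to 92 mm and grips with 3 to 60 N. Pads are 19 mm wide; open, the fingers measure 130 mm over their backs; the gripper's body (75 mm by 190 mm) begins 47 mm behind the grasp point.
Start: joints at [-1.362, 0.342, 1.524, -0, 1.275, -0.146], TCP at [182.409, -492.31, 251.741] pointing down, gripper open.
Joint ranges: [-2.53, 2.53], [-0.77, 2.02], [0.04, 2.7], [-1, 4.14], [0.28, 2.66], [-3.11, 3.11]. Speed limits (rad/s): [2.57, 2.57, 3.14, 3.14, 3.14, 3.14].

INTERFACE

Orientations are given as [roll, pitch, yaw] about the fixed x, y, z axes, in that order (R = Rz(yaw) Ry(pitch) Rx(roll)).
In Python, from plant import bot, capture, workorder gives the robot as it stands. The module is installed in compiled form; this text tells all that it offers.
- The arm moves only by the shell command python3 -m crank 'ROWS'. ROWS is JSON, a list of rows, each an object with "linear": the shift along the tool's x, y, z in cm, a list of three; "delta_rot": the turn, a rotation vector about the tool's x, y, z in degrees, a list of three; "fingers": the opening, from 0 (shut) to 1 (fully open). In form: [{"linear": [x, y, z], "delta_rot": [wx, wy, wz], "fingers": fingers}, ...]. A call has exactly 5 rows; each row shifts and turns the commanded pose from where the row before left it, along the tool's axes as they then stand; what a row does not reach is not made up. A row lasts 1/10 s, in which the tool goes at most 50 mm and 8.59 degrees, less where a joint would pass 70% of its speed; a pose out of reach is approached as far as the arm can. A call with a gripper value outside its range is refused whole. The fingers move at their own pace and stop on an object; the grip force is fixed at half the most. Time passes only in rows, so rows that do not move let the fingers close, or fill a call up. It gives the time, the measured TCP pose, the force and the opening at its end, in the units of the state.
- bot.get_obs(): the state, without advancing time (a new reading comes with each control period).
- capture(name): name is "scene" or "top" or "wrist"; returns a dict with "image" (420x560x3 uint8, blue, green, red), "mtx" (3x3 intrinsics, pixels), "pose" (4x4, takes a point from camera to world coordinates). Camera axes: x right, y down, z forward; pixel columns grow to the right and rows downward; lengths in mm; the calibration is good to about 2 mm. The wrist camera is an equidistant fisheye: a pixel r from the principal point sees the ray r / f radians off the axis. A picture is of the moment at which its call begins. There is no depth.
- workorder.close_job(): hands the job in, once; it reports no verdict.
The state is a dict: "time": time; "joint_positions": joint angles; "dq": joint speeds; "tau": joint torques, N m; "tool_pos": TCP position; "tcp_rot": TCP orientation; "contact_force": force on the tool from outside, world axes, zero at the start; "moment": the same for the moment, N m; "grip_width": finger opening in mm.
Only numpy, scipy, OpenCV 4.12 (cv2) and the standard library are available. Lean on these libraries where they do the work, as an engineer would, in place of code of your own. Each camera call takes 0.05 s, during which the arm holds its last target. There are 200 camera calls.

## Working session

There is one attempt and no reset: what is moved stays moved. The work goes in short steps, Python scripts to look and compute and a shell command to move; the robot and the scene stay as the last step left them, time stands still between calls to the robot, and variables do not carry over. Pictures are saved under pics/ and viewed, on a budget of 10 in all, crops included, one or two more only if the job needs it, and the job is handed in when it is done.

```bash
mkdir -p pics; python3 - <<'E'
from plant import bot,capture
import cv2,numpy as np
print(bot.get_obs(),bot.tip_extent)
for n in("scene","top"):
    c=capture(n);cv2.imwrite(f"pics/{n}0.png",c["image"]);print(n,c["mtx"].tolist(),np.round(c["pose"],4).tolist())
    np.savez(f"{n}.npz",K=c["mtx"],T=c["pose"])
a=[cv2.imread(f"pics/{n}0.png") for n in("scene","top")]
E
```

```text
{'time': 0.0, 'joint_positions': array([-1.36197369e+00,  3.42685151e-01,  1.52503368e+00, -5.32505855e-06,
        1.27537198e+00, -1.46006209e-01]), 'dq': array([-1.64296474e-03,  1.50976706e-03, -6.62094167e-04,  7.80196171e-05,
        1.86964471e-03, -4.22863916e-05]), 'tau': array([ 1.38332409e-03, -4.31236446e+01, -2.44214112e+01,  7.18524749e-02,
        5.59692469e-02, -1.51735298e-04]), 'tool_pos': array([ 182.33950318, -491.92344269,  251.05860899]), 'tcp_rot': array([-1.71340368,  1.56929816,  1.78301937]), 'contact_force': array([ 0.12458338, -0.47702251,  0.53613484]), 'moment': array([-0.01618756,  0.0117395 , -0.01839551]), 'grip_width': 91.94305320402106} 25.0
scene [[399.7126054999156, 0.0, 274.0885535274569], [0.0, 399.7126054999156, 210.27557062028748], [0.0, 0.0, 1.0]] [[-0.8648, 0.3437, -0.3661, 983.3985], [0.502, 0.574, -0.6469, 882.4851], [-0.0122, -0.7432, -0.6689, 1104.3068], [0.0, 0.0, 0.0, 1.0]]
top [[481.8018602116502, 0.0, 276.8106295039568], [0.0, 481.8018602116502, 211.3190338878671], [0.0, 0.0, 1.0]] [[-0.0081, -0.9797, 0.2003, 185.6601], [-1.0, 0.0091, 0.0039, -8.1193], [-0.0057, -0.2002, -0.9797, 1506.3431], [0.0, 0.0, 0.0, 1.0]]
```

View pics/scene0.png

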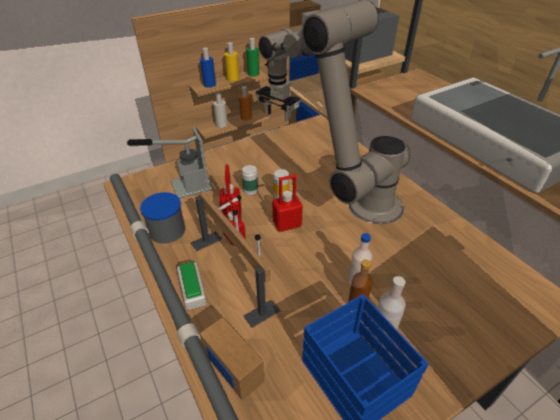

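View pics/top0.png

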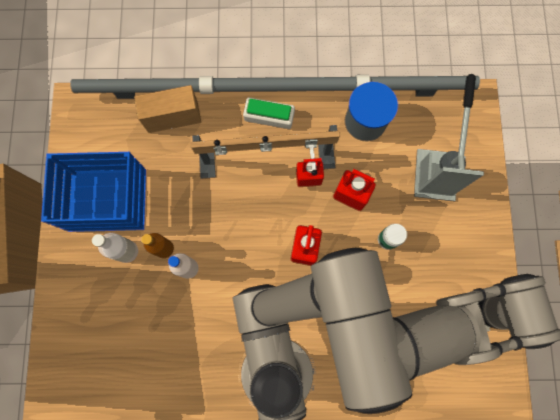

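The scene view shows the rail near (235,230). In the top view the rail runs from (195,143) to (337,137). Three red jugs could be taken for the target in the top view: (310,172) at the rail, (355,188), and (305,245). I'll check with one close crop.

```bash
python3 - <<'E'
import cv2,numpy as np
s=cv2.imread("pics/scene0.png")[150:330,180:330];t=cv2.imread("pics/top0.png")[115:275,185:385]
s=cv2.resize(s,(450,540),interpolation=cv2.INTER_CUBIC)
t=cv2.resize(t,None,fx=1.75,fy=1.75*1,interpolation=cv2.INTER_CUBIC)
o=np.zeros((540,800,3),np.uint8);o[:,:450]=s;o[:280,450:800]=t
cv2.imwrite("pics/crop1.png",o)
E
```

```text
(no output)
```

View pics/crop1.png

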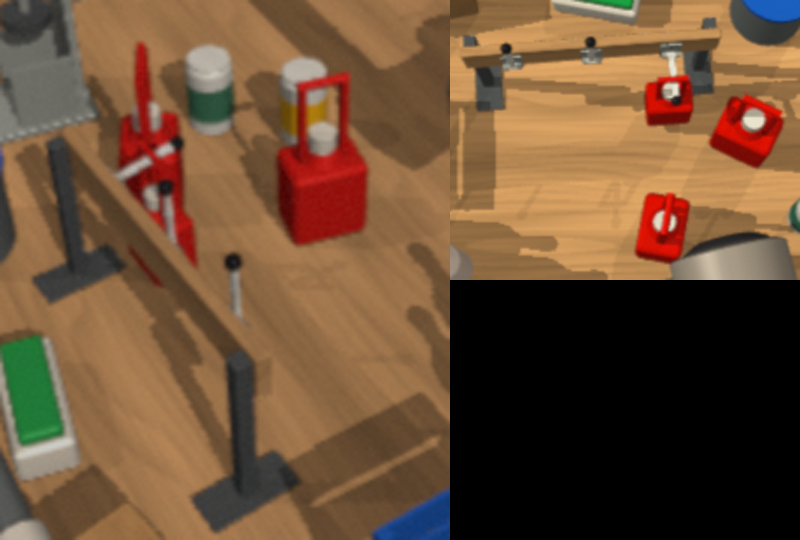

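```bash
cat >h.py <<'E'
import numpy as np
from plant import bot,capture
def ray(n,u,v):
    d=np.load(n+".npz");T=d["T"];r=T[:3,:3]@np.linalg.inv(d["K"])@[u,v,1];return T[:3,3],r
def atz(n,u,v,z):
    o,r=ray(n,u,v);return o+r*(z-o[2])/r[2]
def tri(pt,ps):
    A=np.zeros((3,3));b=np.zeros(3)
    for o,r in(ray("top",*pt),ray("scene",*ps)):
        r=r/np.linalg.norm(r);P=np.eye(3)-np.outer(r,r);A+=P;b+=P@o
    return np.linalg.solve(A,b)
E
python3 - <<'E'
from h import *
for nm,pt,ps,z in(("L",(217,142.4),(258.3,237.3),275),("M",(265.2,139),(235.3,212.3),275),("A",(314.1,172.1),(239,198),205)):
    print(nm,tri(pt,ps).round(),atz("top",*pt,z).round(),atz("scene",*ps,z).round())
for p in((217,142.4),):pass
# board ends top front edge z=225, jug footprints etc on table
for nm,p,z in(("boardL",(192,151),225),("boardR",(339,143),225),("jugbodyBL",(297,187),0),("jug2cap",(357,184),100),("jug3",(306,240),100)):
    print(nm,atz("top",*p,z).round())
E
```

```text
L [627. 157. 274.] [628. 156. 275.] [627. 158. 275.]
M [637.  26. 274.] [636.  26. 275.] [637.  27. 275.]
A [ 563. -108.  203.] [ 563. -108.  205.] [ 564. -105.  205.]
boardL [621. 232. 225.]
boardR [ 641. -178.  225.]
jugbodyBL [573. -68.   0.]
jug2cap [ 555. -245.  100.]
jug3 [386. -88. 100.]
```

```bash
cat >>h.py <<'E'
from scipy.spatial.transform import Rotation as Ro
a=0.0727
X=np.array([np.cos(a),np.sin(a),0]);Y=np.array([-np.sin(a),np.cos(a),0]);Z=np.array([0,0,1.])
H={"L":np.array([627.3,157,190]),"M":np.array([636.7,26.5,190]),"A":np.array([646,-103.3,190])}
def knob(k,q):return H[k]-X*85*np.sin(q)+Z*85*np.cos(q)
def want(flip,tilt=0):
    y=Y*flip;x=-Z*np.cos(tilt)+X*np.sin(tilt);return Ro.from_matrix(np.c_[x,y,np.cross(x,y)])
def plan(grasp,flip=None,tilt=0,off=6):
    o=bot.get_obs();R=Ro.from_euler("xyz",o["tcp_rot"])
    if flip is None:flip=1 if R.apply([0,1,0])@Y>0 else -1
    W=want(flip,tilt);tcp=np.asarray(grasp)-W.apply([off,0,0])
    print("TCP want",tcp.round(1),"now",o["tool_pos"].round(1),"rot(tool,deg)",np.degrees((R.inv()*W).as_rotvec()).round(1),
     "shift in target axes cm",(W.inv().apply(tcp-o["tool_pos"])/10).round(2),"in present axes",(R.inv().apply(tcp-o["tool_pos"])/10).round(2))
    print("F",o["contact_force"].round(1),"w",round(float(o["grip_width"]),1),"t",round(float(o["time"]),2),"axes",R.as_matrix().round(2).tolist())
E
python3 - <<'E'
from h import *
plan(knob("M",0)+[0,0,70],1);plan(knob("M",0)+[0,0,70],-1)
# jug2 handle top
print(tri((348,175),(227.7,165)))
E
```

```text
TCP want [636.7  26.5 351. ] now [ 182.4 -492.   251.1] rot(tool,deg) [-1.638e+02 -1.000e-01 -0.000e+00] shift in target axes cm [-9.99 48.41 49.08] in present axes [ -9.93 -32.85 -60.62]
F [-0.9 -0.2  0.2] w 91.9 t 0.1 axes [[-0.0, 0.35, -0.94], [0.0, -0.94, -0.35], [-1.0, -0.0, -0.0]]
TCP want [636.7  26.5 351. ] now [ 182.4 -492.   251.1] rot(tool,deg) [16.2 -0.   0.1] shift in target axes cm [ -9.99 -48.41 -49.08] in present axes [ -9.93 -32.85 -60.62]
F [-0.9 -0.2  0.2] w 91.9 t 0.1 axes [[-0.0, 0.35, -0.94], [0.0, -0.94, -0.35], [-1.0, -0.0, -0.0]]
[ 543.61369444 -199.12183917  276.63607321]
```

```bash
python3 -m crank '[{"linear":[-3.3,0,0],"delta_rot":[0,0,0],"fingers":1},{"linear":[-3.3,0,0],"delta_rot":[0,0,0],"fingers":1},{"linear":[-3.3,0,0],"delta_rot":[5.4,0,0],"fingers":1},{"linear":[0,0,0],"delta_rot":[5.4,0,0],"fingers":1},{"linear":[0,0,0],"delta_rot":[5.4,0,0],"fingers":1}]'
python3 -m crank '[{"linear":[0,-2.42,-2.45],"delta_rot":[0,0,0],"fingers":1},{"linear":[0,-2.42,-2.45],"delta_rot":[0,0,0],"fingers":1},{"linear":[0,-2.42,-2.45],"delta_rot":[0,0,0],"fingers":1},{"linear":[0,-2.42,-2.45],"delta_rot":[0,0,0],"fingers":1},{"linear":[0,-2.42,-2.45],"delta_rot":[0,0,0],"fingers":1}]'
python3 -c "
from h import *
plan(knob('M',0)+[0,0,70])"
```

```text
time: 0.6
tool_pos: [182.5, -492.5, 351.6]
tcp_rot: [1.691, 1.569, -1.382]
contact_force: [-0.2, -0.2, -0.1]
grip_width: 91.9
time: 1.1
tool_pos: [296.5, -361.5, 350.4]
tcp_rot: [-1.187, 1.57, 2.026]
contact_force: [0.4, -1.4, -0.4]
grip_width: 91.9
TCP want [636.7  26.5 351. ] now [ 296.5 -361.5  350.4] rot(tool,deg) [-0.1  0.   0. ] shift in target axes cm [ -0.06 -36.23 -36.75] in present axes [ -0.05 -36.26 -36.72]
F [ 0.4 -1.4 -0.4] w 91.9 t 1.1 axes [[-0.0, 0.07, -1.0], [0.0, -1.0, -0.07], [-1.0, -0.0, 0.0]]
```

```bash
python3 -m crank '[{"linear":[0,-2.42,-2.45],"delta_rot":[0,0,0],"fingers":1},{"linear":[0,-2.42,-2.45],"delta_rot":[0,0,0],"fingers":1},{"linear":[0,-2.42,-2.45],"delta_rot":[0,0,0],"fingers":1},{"linear":[0,-2.42,-2.45],"delta_rot":[0,0,0],"fingers":1},{"linear":[0,-2.42,-2.45],"delta_rot":[0,0,0],"fingers":1}]'
python3 -m crank '[{"linear":[0,-2.42,-2.45],"delta_rot":[0,0,0],"fingers":1},{"linear":[0,-2.42,-2.45],"delta_rot":[0,0,0],"fingers":1},{"linear":[0,-2.42,-2.45],"delta_rot":[0,0,0],"fingers":1},{"linear":[0,-2.42,-2.45],"delta_rot":[0,0,0],"fingers":1},{"linear":[0,-2.42,-2.45],"delta_rot":[0,0,0],"fingers":1}]'
python3 -m crank '[{"linear":[0,-2.42,-2.45],"delta_rot":[0,0,0],"fingers":1},{"linear":[0,-2.42,-2.45],"delta_rot":[0,0,0],"fingers":1},{"linear":[0,-2.42,-2.45],"delta_rot":[0,0,0],"fingers":1},{"linear":[0,-2.42,-2.45],"delta_rot":[0,0,0],"fingers":1},{"linear":[0,-2.42,-2.45],"delta_rot":[0,0,0],"fingers":1}]'
python3 - <<'E'
from h import *
import cv2
plan(knob('M',0)+[0,0,70])
c=capture("wrist");cv2.imwrite("pics/w1.png",c["image"]);np.savez("w1.npz",K=c["mtx"],T=c["pose"]);print(c["mtx"].tolist(),c["pose"].round(3).tolist())
R=c["pose"][:3,:3]
for n,p in(("kM",knob("M",0)),("kL",knob("L",0)),("kA",knob("A",1.4))):
    q=R.T@(p-c["pose"][:3,3]);th=np.arctan2(np.hypot(*q[:2]),q[2]);u=q[:2]/np.hypot(*q[:2])*th*c["mtx"][0,0]+c["mtx"][:2,2];print(n,u.round())
E
```

```text
time: 1.6
tool_pos: [410.0, -232.0, 350.4]
tcp_rot: [-0.62, 1.57, 2.594]
contact_force: [0.2, 0.3, 0.0]
grip_width: 92.0
time: 2.1
tool_pos: [523.5, -102.5, 350.3]
tcp_rot: [-0.203, 1.57, 3.011]
contact_force: [0.9, -0.5, 0.8]
grip_width: 91.7
time: 2.6
tool_pos: [636.9, 26.9, 350.1]
tcp_rot: [-0.01, 1.57, -3.079]
contact_force: [-0.7, 0.0, -0.5]
grip_width: 91.8
TCP want [636.7  26.5 351. ] now [636.9  26.9 350.1] rot(tool,deg) [-0.   0.1  0. ] shift in target axes cm [-0.09  0.04  0.03] in present axes [-0.09  0.04  0.03]
F [-0.7  0.  -0.5] w 91.8 t 2.6 axes [[-0.0, 0.07, -1.0], [-0.0, -1.0, -0.07], [-1.0, -0.0, 0.0]]
[[325.19226210127806, 0.0, 277.14884180399014], [0.0, 325.19226210127806, 212.11549439993897], [0.0, 0.0, 1.0]] [[0.071, -0.955, -0.289, 715.635], [-0.997, -0.068, -0.021, 32.813], [0.0, 0.29, -0.957, 483.979], [0.0, 0.0, 0.0, 1.0]]
kM [278. 234.]
kL [105. 232.]
kA [403. 284.]
```

View pics/w1.png

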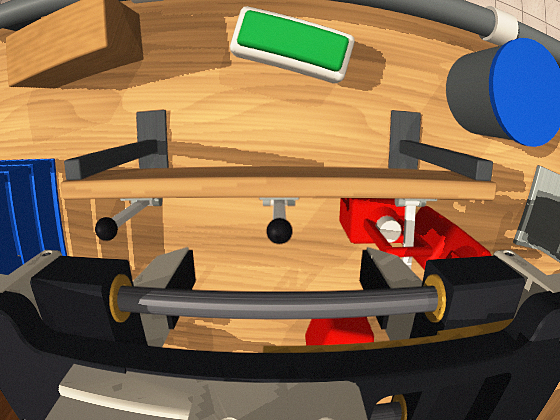

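```bash
python3 -m crank '[{"linear":[2.5,0.05,-0.1],"delta_rot":[0,0,0],"fingers":1},{"linear":[2.5,0,0],"delta_rot":[0,0,0],"fingers":1},{"linear":[1.9,0,0],"delta_rot":[0,0,0],"fingers":1},{"linear":[0,0,0],"delta_rot":[0,0,0],"fingers":0},{"linear":[0,0,0],"delta_rot":[0,0,0],"fingers":0}]'
python3 -m crank '[{"linear":[0,0,0],"delta_rot":[0,0,0],"fingers":0},{"linear":[0,0,0],"delta_rot":[0,0,0],"fingers":0},{"linear":[0,0,0],"delta_rot":[0,0,0],"fingers":0},{"linear":[0,0,0],"delta_rot":[0,0,0],"fingers":0},{"linear":[0,0,0],"delta_rot":[0,0,0],"fingers":0}]'
python3 -c "
from h import *
plan(knob('M',0))"
```

```text
time: 3.15
tool_pos: [637.3, 25.2, 281.9]
tcp_rot: [0.076, 1.57, -2.994]
contact_force: [-0.1, 0.5, -0.1]
grip_width: 80.3
time: 3.65
tool_pos: [637.4, 25.3, 282.0]
tcp_rot: [2.812, 1.57, -0.258]
contact_force: [0.7, 0.3, -0.7]
grip_width: 40.4
TCP want [636.7  26.5 281. ] now [637.4  25.3 282. ] rot(tool,deg) [-0. -0. -0.] shift in target axes cm [ 0.1  -0.13  0.06] in present axes [ 0.1  -0.13  0.06]
F [ 0.7  0.3 -0.7] w 40.4 t 3.65 axes [[0.0, 0.07, -1.0], [-0.0, -1.0, -0.07], [-1.0, 0.0, -0.0]]
```

```bash
python3 -m crank '[{"linear":[0.1,-0.12,0],"delta_rot":[0,0,0],"fingers":0},{"linear":[0,0,0],"delta_rot":[0,0,0],"fingers":0},{"linear":[0,0,0],"delta_rot":[0,0,0],"fingers":0},{"linear":[0,0,0],"delta_rot":[0,0,0],"fingers":0},{"linear":[0,0,0],"delta_rot":[0,0,0],"fingers":0}]'
python3 -m crank '[{"linear":[0,0,0.3],"delta_rot":[0,0,0],"fingers":0},{"linear":[0,0,0.3],"delta_rot":[0,0,0],"fingers":0},{"linear":[0.05,0,0.3],"delta_rot":[0,0,0],"fingers":0},{"linear":[0.05,0,0.2],"delta_rot":[0,0,0],"fingers":0},{"linear":[0,0,0],"delta_rot":[0,0,0],"fingers":0}]'
python3 -c "
from h import *
plan(knob('M',0.13))"
```

```text
time: 4.15
tool_pos: [637.2, 25.9, 280.6]
tcp_rot: [1.272, 1.57, -1.798]
contact_force: [0.1, -3.3, 0.2]
grip_width: 16.0
time: 4.65
tool_pos: [628.5, 25.4, 280.2]
tcp_rot: [3.005, 1.564, -0.065]
contact_force: [10.4, -3.4, -4.0]
grip_width: 15.9
TCP want [625.7  25.7 280.3] now [628.5  25.4 280.2] rot(tool,deg) [-0.1 -0.4 -0.1] shift in target axes cm [-0.01 -0.05  0.27] in present axes [-0.01 -0.05  0.27]
F [10.4 -3.4 -4. ] w 15.9 t 4.65 axes [[0.01, 0.07, -1.0], [-0.0, -1.0, -0.07], [-1.0, 0.0, -0.01]]
```

10 N at 0.1 rad means M is seized. I'll ease it back, release it, and go to L.

```bash
python3 -m crank '[{"linear":[-0.05,0,-0.5],"delta_rot":[0,0,0],"fingers":0},{"linear":[-0.05,0,-0.6],"delta_rot":[0,0,0],"fingers":0},{"linear":[0,0,0],"delta_rot":[0,0,0],"fingers":0.5},{"linear":[0,0,0],"delta_rot":[0,0,0],"fingers":0.5},{"linear":[0,0,0],"delta_rot":[0,0,0],"fingers":0.5}]'
python3 -m crank '[{"linear":[0,0,0],"delta_rot":[0,0,0],"fingers":0.5},{"linear":[-2,0,0],"delta_rot":[0,0,0],"fingers":0.5},{"linear":[-3,0,0],"delta_rot":[0,0,0],"fingers":0.5},{"linear":[0,-4,0],"delta_rot":[0,0,0],"fingers":0.5},{"linear":[0,-4.5,0],"delta_rot":[0,0,0],"fingers":0.5}]'
python3 -c "
from h import *
plan(knob('L',0)+X)"
```

```text
time: 5.15
tool_pos: [637.0, 27.3, 280.9]
tcp_rot: [-1.811, 1.57, 1.404]
contact_force: [-0.0, 0.6, -0.2]
grip_width: 35.5
time: 5.65
tool_pos: [631.5, 111.0, 332.0]
tcp_rot: [-3.09, 1.568, 0.121]
contact_force: [1.5, 0.0, -1.0]
grip_width: 45.8
TCP want [628.3 157.1 281. ] now [631.5 111.  332. ] rot(tool,deg) [-0.2 -0.1  0. ] shift in target axes cm [ 5.1  -4.61 -0.02] in present axes [ 5.1  -4.61  0.01]
F [ 1.5  0.  -1. ] w 45.8 t 5.65 axes [[0.0, 0.07, -1.0], [0.0, -1.0, -0.07], [-1.0, -0.0, -0.0]]
```

```bash
python3 -m crank '[{"linear":[0,-4.55,0],"delta_rot":[0,0,0],"fingers":0.5},{"linear":[2.5,0,0],"delta_rot":[0,0,0],"fingers":0.5},{"linear":[2.6,0,0],"delta_rot":[0,0,0],"fingers":0.5},{"linear":[0,0,0],"delta_rot":[0,0,0],"fingers":0},{"linear":[0,0,0],"delta_rot":[0,0,0],"fingers":0}]'
python3 -m crank '[{"linear":[0,0,0],"delta_rot":[0,0,0],"fingers":0},{"linear":[0,0,0],"delta_rot":[0,0,0],"fingers":0},{"linear":[0,0,0],"delta_rot":[0,0,0],"fingers":0},{"linear":[0,0,0],"delta_rot":[0,0,0],"fingers":0},{"linear":[0,0,0],"delta_rot":[0,0,0],"fingers":0}]'
python3 -m crank '[{"linear":[0,0,0.3],"delta_rot":[0,0,0],"fingers":0},{"linear":[0,0,0.3],"delta_rot":[0,0,0],"fingers":0},{"linear":[0.05,0,0.3],"delta_rot":[0,0,0],"fingers":0},{"linear":[0.1,0,0.37],"delta_rot":[0,0,0],"fingers":0},{"linear":[0,0,0],"delta_rot":[0,0,0],"fingers":0}]'
python3 - <<'E'
from h import *
plan(knob('L',0.15)+X)
p=[knob('L',q) for q in np.linspace(.15,1.4,16)]
for a_,b_ in zip(p,p[1:]): d=b_-a_;print(round(-d[2]/10,2),round(-(d@X)/10,2),end=' | ')
E
```

```text
time: 6.15
tool_pos: [627.8, 156.7, 280.2]
tcp_rot: [-0.276, 1.57, 2.938]
contact_force: [-0.6, 0.3, 0.6]
grip_width: 34.3
time: 6.65
tool_pos: [628.5, 155.7, 281.4]
tcp_rot: [2.757, 1.567, -0.313]
contact_force: [0.1, -4.4, 5.7]
grip_width: 16.0
time: 7.15
tool_pos: [615.7, 154.8, 280.3]
tcp_rot: [2.833, 1.567, -0.237]
contact_force: [0.1, -5.6, 7.7]
grip_width: 16.2
TCP want [615.6 156.1 280. ] now [615.7 154.8 280.3] rot(tool,deg) [-0.1 -0.2 -0.1] shift in target axes cm [ 0.02 -0.13 -0.  ] in present axes [ 0.02 -0.13 -0.  ]
F [ 0.1 -5.6  7.7] w 16.2 t 7.15 axes [[0.0, 0.07, -1.0], [-0.0, -1.0, -0.07], [-1.0, 0.0, -0.0]]
0.13 0.7 | 0.19 0.68 | 0.25 0.66 | 0.3 0.64 | 0.35 0.61 | 0.4 0.58 | 0.45 0.55 | 0.5 0.51 | 0.54 0.46 | 0.57 0.42 | 0.61 0.37 | 0.63 0.32 | 0.66 0.26 | 0.68 0.21 | 0.69 0.15 |
```

```bash
python3 -m crank '[{"linear":[0.05,0.07,0.7],"delta_rot":[0,0,0],"fingers":0},{"linear":[0.19,0,0.68],"delta_rot":[0,0,0],"fingers":0},{"linear":[0.25,0,0.66],"delta_rot":[0,0,0],"fingers":0},{"linear":[0.30,0,0.64],"delta_rot":[0,0,0],"fingers":0},{"linear":[0.35,0,0.61],"delta_rot":[0,0,0],"fingers":0}]'
python3 -m crank '[{"linear":[0.40,0,0.58],"delta_rot":[0,0,0],"fingers":0},{"linear":[0.45,0,0.55],"delta_rot":[0,0,0],"fingers":0},{"linear":[0.50,0,0.51],"delta_rot":[0,0,0],"fingers":0},{"linear":[0.54,0,0.46],"delta_rot":[0,0,0],"fingers":0},{"linear":[0.57,0,0.42],"delta_rot":[0,0,0],"fingers":0}]'
python3 -c "
from h import *
plan(knob('L',0.983)+X)"
```

```text
time: 7.65
tool_pos: [581.8, 152.4, 266.8]
tcp_rot: [1.595, 1.57, -1.474]
contact_force: [0.4, -4.3, 3.7]
grip_width: 15.8
time: 8.15
tool_pos: [556.6, 150.6, 241.3]
tcp_rot: [0.402, 1.57, -2.668]
contact_force: [-0.1, -4.8, 2.0]
grip_width: 16.2
TCP want [557.8 151.9 243.1] now [556.6 150.6 241.3] rot(tool,deg) [-0.   0.1 -0. ] shift in target axes cm [-0.18 -0.12 -0.13] in present axes [-0.18 -0.12 -0.13]
F [-0.1 -4.8  2. ] w 16.2 t 8.15 axes [[-0.0, 0.07, -1.0], [-0.0, -1.0, -0.07], [-1.0, 0.0, 0.0]]
```

```bash
python3 -m crank '[{"linear":[0.60,0.05,0.30],"delta_rot":[0,0,0],"fingers":0},{"linear":[0.63,0,0.28],"delta_rot":[0,0,0],"fingers":0},{"linear":[0.66,0,0.24],"delta_rot":[0,0,0],"fingers":0},{"linear":[0.66,0,0.20],"delta_rot":[0,0,0],"fingers":0},{"linear":[0.6,0,0.13],"delta_rot":[0,0,0],"fingers":0}]'
python3 -m crank '[{"linear":[0.2,0,0],"delta_rot":[0,0,0],"fingers":0},{"linear":[0.2,0,0],"delta_rot":[0,0,0],"fingers":0},{"linear":[0,0,0],"delta_rot":[0,0,0],"fingers":0},{"linear":[0,0,0],"delta_rot":[0,0,0],"fingers":0},{"linear":[0,0,0],"delta_rot":[0,0,0],"fingers":0}]'
python3 -c "
from h import *
plan(knob('L',1.4)+X)"
```

```text
time: 8.65
tool_pos: [544.7, 149.7, 209.5]
tcp_rot: [-0.081, 1.568, 3.133]
contact_force: [-2.0, -2.7, 2.5]
grip_width: 16.1
time: 9.15
tool_pos: [544.5, 149.7, 206.8]
tcp_rot: [-0.064, 1.568, -3.133]
contact_force: [-8.2, -3.3, 8.7]
grip_width: 15.7
TCP want [544.8 151.  210.4] now [544.5 149.7 206.8] rot(tool,deg) [-0.   0.2  0. ] shift in target axes cm [-0.37 -0.13 -0.03] in present axes [-0.37 -0.13 -0.03]
F [-8.2 -3.3  8.7] w 15.7 t 9.15 axes [[-0.0, 0.07, -1.0], [-0.0, -1.0, -0.07], [-1.0, -0.0, 0.0]]
```

```bash
sed -i 's/^def knob/for k in H: H[k]=H[k]+X-1.2*Y\ndef knob/' h.py
python3 -m crank '[{"linear":[-0.3,0,0],"delta_rot":[0,0,0],"fingers":0.6},{"linear":[0,0,0],"delta_rot":[0,0,0],"fingers":0.6},{"linear":[0,0,0],"delta_rot":[0,0,0],"fingers":0.6},{"linear":[0,0,0],"delta_rot":[0,0,0],"fingers":0.6},{"linear":[-3,0,0],"delta_rot":[0,0,0],"fingers":0.6}]'
python3 -m crank '[{"linear":[-3.5,0,0],"delta_rot":[0,0,0],"fingers":1},{"linear":[-3,0,0],"delta_rot":[0,0,0],"fingers":1},{"linear":[0,3.5,0],"delta_rot":[0,0,0],"fingers":1},{"linear":[0,4,0],"delta_rot":[0,0,0],"fingers":1},{"linear":[0,4,0],"delta_rot":[0,0,0],"fingers":1}]'
python3 -c "
from h import *
plan(H['A']-X*50+[0,0,-8+105])"
```

```text
time: 9.65
tool_pos: [544.0, 149.4, 236.1]
tcp_rot: [0.033, 1.562, -3.037]
contact_force: [-0.3, -0.4, 0.2]
grip_width: 50.9
time: 10.15
tool_pos: [554.2, 34.1, 304.8]
tcp_rot: [-3.027, 1.57, 0.188]
contact_force: [0.0, -0.0, 0.4]
grip_width: 89.4
TCP want [ 597.2 -108.1  293. ] now [554.2  34.1 304.8] rot(tool,deg) [ 0. -0.  0.] shift in target axes cm [ 1.18 14.49 -3.26] in present axes [ 1.18 14.49 -3.25]
F [ 0.  -0.   0.4] w 89.4 t 10.15 axes [[0.0, 0.07, -1.0], [0.0, -1.0, -0.07], [-1.0, -0.0, -0.0]]
```

```bash
python3 -m crank '[{"linear":[0,3.6,0],"delta_rot":[0,0,0],"fingers":1},{"linear":[0,3.6,-0.8],"delta_rot":[0,0,0],"fingers":1},{"linear":[0,3.6,-1.2],"delta_rot":[0,0,0],"fingers":1},{"linear":[0,3.7,-1.25],"delta_rot":[0,0,0],"fingers":1},{"linear":[0,0,0],"delta_rot":[0,0,0],"fingers":1}]'
python3 - <<'E'
from h import *
import cv2
plan(H['A']-X*50+[0,0,-8])
c=capture("wrist");t=capture("top")["image"][120:220,200:400];s=capture("scene")["image"][150:260,190:310]
cv2.imwrite("pics/w2.png",c["image"])
o=np.zeros((590,800,3),np.uint8);o[:420,:560]=c["image"]
o[:0]=0
t=cv2.resize(t,(340,170));o[420:590,:340]=t
s=cv2.resize(s,None,fx=2,fy=2,interpolation=cv2.INTER_CUBIC);o[:220,560:800]=s
cv2.imwrite("pics/c2.png",o)
T=c["pose"];K=c["mtx"];np.savez("w2.npz",K=K,T=T)
def pr(p):
    q=T[:3,:3].T@(p-T[:3,3]);r=np.hypot(*q[:2]);return q[:2]/r*np.arctan2(r,q[2])*K[0,0]+K[:2,2]
print("grip top",[pr(H['A']-X*50+Y*s*25+Z*22).round() for s in(1,-1)],"knobA",pr(knob('A',1.4)).round())
E
```

```text
time: 10.65
tool_pos: [598.0, -111.8, 303.5]
tcp_rot: [1.335, 1.57, -1.739]
contact_force: [-0.2, 0.1, -0.3]
grip_width: 91.3
TCP want [ 597.2 -108.1  188. ] now [ 598.  -111.8  303.5] rot(tool,deg) [-0.3  0.  -0.1] shift in target axes cm [11.55 -0.38  0.05] in present axes [11.55 -0.39  0.05]
F [-0.2  0.1 -0.3] w 91.3 t 10.65 axes [[-0.0, 0.07, -1.0], [-0.0, -1.0, -0.07], [-1.0, 0.0, 0.0]]
grip top [array([238., 227.]), array([306., 227.])] knobA [273. 264.]
```

View pics/c2.png

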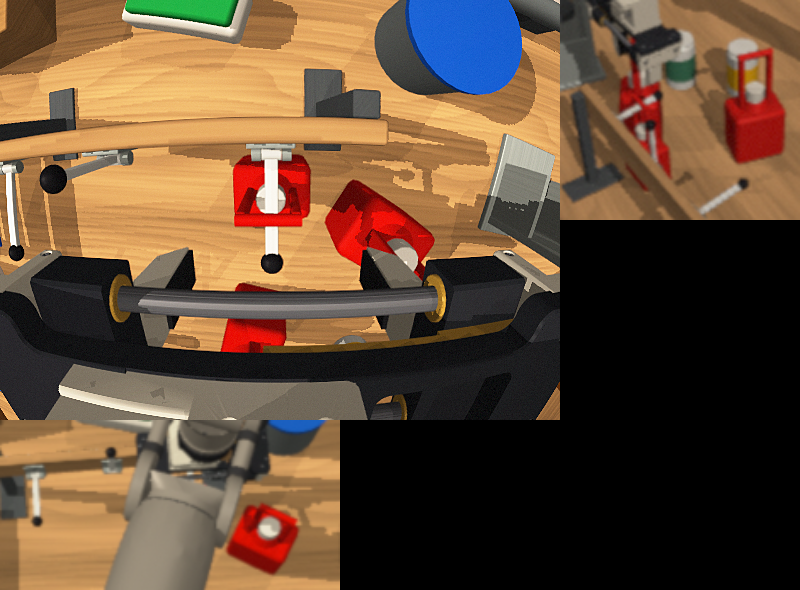

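```bash
python3 - <<'E'
from h import *
import cv2
print("cap2",tri((357,184),(229.3,188)).round(),"capA",tri((311,167),(229,214.5)).round())
for z in(220,240,260):print(z,atz("scene",227.7,165,z).round())
t=cv2.imread("pics/top0.png")[150:220,320:390];w=cv2.imread("pics/w1.png")[180:290,330:500];s=cv2.imread("pics/scene0.png")[155:250,210:260]
o=np.zeros((590,800,3),np.uint8)
r=lambda i,f:cv2.resize(i,None,fx=f,fy=f,interpolation=cv2.INTER_CUBIC)
t=r(t,5);o[:350,:350]=t
w=r(w,2.6);o[:w.shape[0],355:355+w.shape[1]]=w
s=r(s,2.4);o[355:355+s.shape[0],:s.shape[1]]=s[:235]
cv2.imwrite("pics/c3.png",o)
E
```

```text
cap2 [ 543. -237.  150.] capA [ 602. -108.  141.]
220 [ 521. -285.  220.]
240 [ 532. -259.  240.]
260 [ 542. -232.  260.]
```

View pics/c3.png

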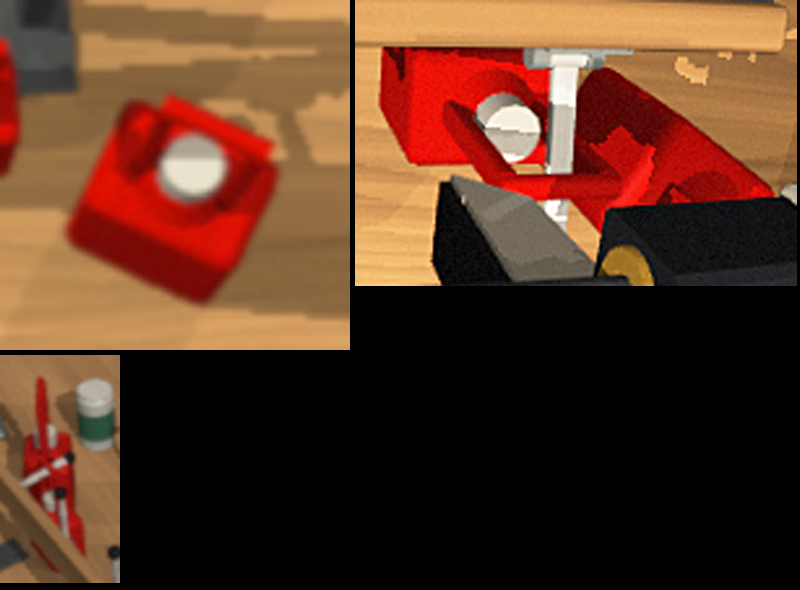

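```bash
python3 - <<'E'
from h import *
print(tri((363.7,175),(227.5,165)).round())
for p in((353,169),(374.4,180)):
  for z in(240,260):print(atz("top",*p,z).round())
for p in((334,197),(345,171)): print('body',atz("top",*p,120).round())
E
```

```text
[ 540. -238.  255.]
[ 560. -212.  240.]
[ 555. -209.  260.]
[ 529. -269.  240.]
[ 523. -265.  260.]
body [ 511. -172.  120.]
body [ 590. -207.  120.]
```

```bash
python3 -m crank '[{"linear":[0,-0.55,-0.25],"delta_rot":[-0.3,0,0],"fingers":0.85},{"linear":[3,0,0],"delta_rot":[0,0,0],"fingers":0.85},{"linear":[3,0,0],"delta_rot":[0,0,0],"fingers":0.85},{"linear":[3,0,0],"delta_rot":[0,0,0],"fingers":0.85},{"linear":[1.75,0,0],"delta_rot":[0,0,0],"fingers":0.85}]'
python3 -m crank '[{"linear":[0,0,0],"delta_rot":[0,0,0],"fingers":0.4},{"linear":[0,0,0],"delta_rot":[0,0,0],"fingers":0.4},{"linear":[0,0,0],"delta_rot":[0,0,0],"fingers":0.4},{"linear":[0,0,0],"delta_rot":[0,0,0],"fingers":0.4},{"linear":[0,0,0],"delta_rot":[0,0,0],"fingers":0.4}]'
python3 - <<'E'
from h import *
import cv2
plan(H['A']-X*47+1.5*Y+[0,0,0])
c=capture("wrist");cv2.imwrite("pics/w4.png",c["image"])
E
```

```text
time: 11.3
tool_pos: [598.1, -99.6, 195.1]
tcp_rot: [-0.452, 1.568, 2.769]
contact_force: [0.3, 0.4, -0.6]
grip_width: 78.0
time: 11.8
tool_pos: [599.7, -101.7, 198.6]
tcp_rot: [2.891, 1.568, -0.173]
contact_force: [1.2, 1.7, 4.5]
grip_width: 49.5
TCP want [ 600.1 -106.3  196. ] now [ 599.7 -101.7  198.6] rot(tool,deg) [ 0.3 -0.2 -0. ] shift in target axes cm [ 0.26  0.46 -0.  ] in present axes [ 0.26  0.46 -0.  ]
F [1.2 1.7 4.5] w 49.5 t 11.8 axes [[0.0, 0.08, -1.0], [-0.0, -1.0, -0.08], [-1.0, 0.0, -0.0]]
```

View pics/w4.png

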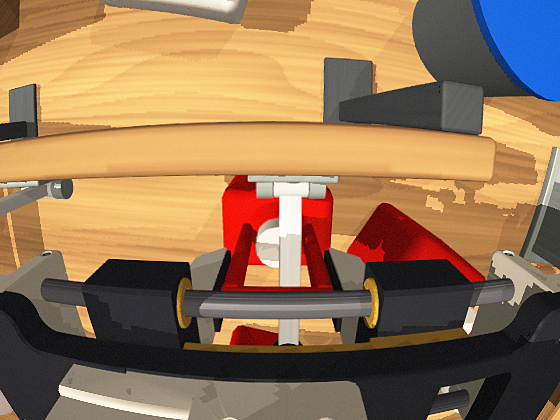

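```bash
python3 -m crank '[{"linear":[0,0,0],"delta_rot":[0,0,0],"fingers":0.4},{"linear":[-0.8,0.1,0],"delta_rot":[0,0,0],"fingers":0.4},{"linear":[-1,0.15,0],"delta_rot":[0,0,0],"fingers":0.4},{"linear":[-1,0.15,0],"delta_rot":[0,0,0],"fingers":0.4},{"linear":[0,0,0],"delta_rot":[0,0,0],"fingers":0.4}]'
python3 - <<'E'
from h import *
import cv2
plan(H['A']-X*47+[0,0,28])
c=capture("wrist");cv2.imwrite("pics/w5.png",c["image"][150:400,130:450])
E
```

```text
time: 12.35
tool_pos: [600.1, -106.4, 227.1]
tcp_rot: [2.685, 1.568, -0.38]
contact_force: [0.5, 0.2, -2.5]
grip_width: 50.0
TCP want [ 600.2 -107.8  224. ] now [ 600.1 -106.4  227.1] rot(tool,deg) [ 0.2 -0.2 -0.1] shift in target axes cm [0.31 0.14 0.  ] in present axes [0.31 0.14 0.  ]
F [ 0.5  0.2 -2.5] w 50.0 t 12.35 axes [[0.0, 0.08, -1.0], [-0.0, -1.0, -0.08], [-1.0, 0.0, -0.0]]
```

View pics/w5.png

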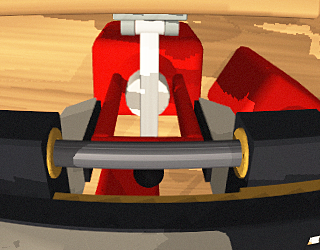

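```bash
python3 -m crank '[{"linear":[0,0,0.8],"delta_rot":[0,0,0],"fingers":0.4},{"linear":[0,0,1.4],"delta_rot":[0,0,0],"fingers":0.4},{"linear":[0,0,1.6],"delta_rot":[0,0,0],"fingers":0.4},{"linear":[0,0,1.6],"delta_rot":[0,0,0],"fingers":0.4},{"linear":[0,0,1.4],"delta_rot":[0,0,0],"fingers":0.4}]'
python3 -m crank '[{"linear":[0,-1.2,0.4],"delta_rot":[0,0,0],"fingers":0.4},{"linear":[0,-2.2,0],"delta_rot":[0,0,0],"fingers":0.4},{"linear":[0,-2.8,0],"delta_rot":[0,0,0],"fingers":0.4},{"linear":[0,-2.8,0],"delta_rot":[0,0,0],"fingers":0.4},{"linear":[0,-2.8,0],"delta_rot":[0,0,0],"fingers":0.4}]'
python3 -c "
from h import *
plan(H['L']-X*120+[0,0,30])"
```

```text
time: 12.9
tool_pos: [529.9, -110.9, 224.6]
tcp_rot: [-0.301, 1.569, 2.918]
contact_force: [-0.2, 0.6, -2.6]
grip_width: 49.8
time: 13.4
tool_pos: [517.9, 8.0, 224.9]
tcp_rot: [-0.624, 1.57, 2.595]
contact_force: [0.6, -0.1, -2.8]
grip_width: 49.6
TCP want [508.7 147.2 226. ] now [517.9   8.  224.9] rot(tool,deg) [0.3 0.  0. ] shift in target axes cm [ -0.11 -13.95  -0.1 ] in present axes [ -0.1  -13.95  -0.16]
F [ 0.6 -0.1 -2.8] w 49.6 t 13.4 axes [[-0.0, 0.08, -1.0], [0.0, -1.0, -0.08], [-1.0, -0.0, 0.0]]
```

```bash
python3 -m crank '[{"linear":[0,-3,0],"delta_rot":[0.3,0,0],"fingers":0.4},{"linear":[0,-3,0],"delta_rot":[0,0,0],"fingers":0.4},{"linear":[0,-3,0],"delta_rot":[0,0,0],"fingers":0.4},{"linear":[0,-2.8,0],"delta_rot":[0,0,0],"fingers":0.4},{"linear":[0,-2.0,0],"delta_rot":[0,0,0],"fingers":0.4}]'
python3 -m crank '[{"linear":[0,0,0],"delta_rot":[0,0,0],"fingers":0.4},{"linear":[0,0,0],"delta_rot":[0,0,0],"fingers":0.4},{"linear":[0,0,0],"delta_rot":[0,0,0],"fingers":0.4},{"linear":[0,0,0],"delta_rot":[0,0,0],"fingers":0.4},{"linear":[0,0,0],"delta_rot":[0,0,0],"fingers":0.4}]'
python3 - <<'E'
from h import *
import cv2
plan(H['L']-X*120+[0,0,30])
i=capture("wrist")["image"];s=capture("scene")["image"][170:310,200:330]
s=cv2.resize(s,(390,420),interpolation=cv2.INTER_CUBIC)
cv2.imwrite("pics/c6.png",np.hstack([i[:,100:500],s]))
E
```

```text
time: 13.9
tool_pos: [507.5, 146.3, 224.9]
tcp_rot: [-0.627, 1.57, 2.588]
contact_force: [0.5, 0.1, -2.8]
grip_width: 49.8
time: 14.4
tool_pos: [508.5, 143.2, 225.2]
tcp_rot: [1.807, 1.571, -1.263]
contact_force: [-0.7, 0.7, -2.3]
grip_width: 49.8
TCP want [508.7 147.2 226. ] now [508.5 143.2 225.2] rot(tool,deg) [-0.1 -0.  -0. ] shift in target axes cm [-0.08 -0.39 -0.05] in present axes [-0.08 -0.39 -0.05]
F [-0.7  0.7 -2.3] w 49.8 t 14.4 axes [[0.0, 0.07, -1.0], [-0.0, -1.0, -0.07], [-1.0, 0.0, -0.0]]
```

View pics/c6.png

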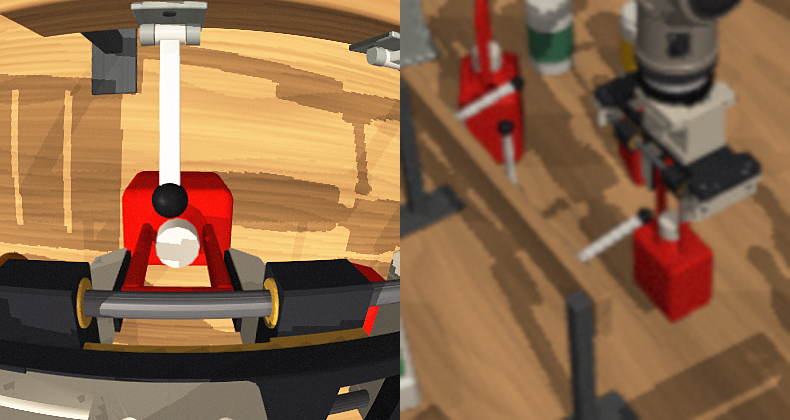

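```bash
python3 -m crank '[{"linear":[0,-0.4,0],"delta_rot":[0,0,0],"fingers":0.4},{"linear":[0,0,-0.8],"delta_rot":[0,0,0],"fingers":0.4},{"linear":[0,0,-1.2],"delta_rot":[0,0,0],"fingers":0.4},{"linear":[0,0,-1.2],"delta_rot":[0,0,0],"fingers":0.4},{"linear":[0,0,-1.2],"delta_rot":[0,0,0],"fingers":0.4}]'
python3 -m crank '[{"linear":[0,0,-1.2],"delta_rot":[0,0,0],"fingers":0.4},{"linear":[0,0,-1],"delta_rot":[0,0,0],"fingers":0.4},{"linear":[0,0,-0.5],"delta_rot":[0,0,0],"fingers":0.4},{"linear":[0,0,0],"delta_rot":[0,0,0],"fingers":0.4},{"linear":[0,0,0],"delta_rot":[0,0,0],"fingers":0.4}]'
python3 - <<'E'
from h import *
import cv2
plan(H['L']-X*49+[0,0,3])
i=capture("wrist")["image"]
cv2.imwrite("pics/c7.png",i[60:400,100:500])
E
```

```text
time: 15.0
tool_pos: [553.0, 151.3, 225.2]
tcp_rot: [2.977, 1.57, -0.092]
contact_force: [0.8, -0.3, -2.3]
grip_width: 49.6
time: 15.5
tool_pos: [578.6, 153.0, 225.0]
tcp_rot: [0.182, 1.57, -2.887]
contact_force: [0.5, -0.5, -1.9]
grip_width: 49.6
TCP want [579.5 152.3 199. ] now [578.6 153.  225. ] rot(tool,deg) [-0.  0. -0.] shift in target axes cm [ 2.6   0.08 -0.08] in present axes [ 2.6   0.08 -0.08]
F [ 0.5 -0.5 -1.9] w 49.6 t 15.5 axes [[-0.0, 0.07, -1.0], [-0.0, -1.0, -0.07], [-1.0, 0.0, 0.0]]
```

View pics/c7.png

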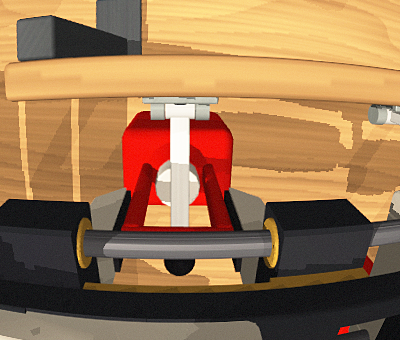

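```bash
python3 -m crank '[{"linear":[0.8,0,0],"delta_rot":[0,0,0],"fingers":0.4},{"linear":[0.9,0,0],"delta_rot":[0,0,0],"fingers":0.4},{"linear":[0.6,0,0],"delta_rot":[0,0,0],"fingers":0.4},{"linear":[0.1,0,0],"delta_rot":[0,0,0],"fingers":0.4},{"linear":[0,0,0],"delta_rot":[0,0,0],"fingers":0.4}]'
```

```text
time: 16.05
tool_pos: [578.8, 153.0, 200.8]
tcp_rot: [0.156, 1.57, -2.913]
contact_force: [0.6, -0.5, -2.1]
grip_width: 50.0
```

```bash
python3 -m crank '[{"linear":[0.1,0,0],"delta_rot":[0,0,0],"fingers":0.4},{"linear":[0.1,0,0],"delta_rot":[0,0,0],"fingers":0.4},{"linear":[0,0,0],"delta_rot":[0,0,0],"fingers":0.4},{"linear":[0,0,0],"delta_rot":[0,0,0],"fingers":0.4},{"linear":[0,0,0],"delta_rot":[0,0,0],"fingers":0.4}]'
python3 -m crank '[{"linear":[0.1,0,0],"delta_rot":[0,0,0],"fingers":0.4},{"linear":[0,0,0],"delta_rot":[0,0,0],"fingers":0.4},{"linear":[0,0,0],"delta_rot":[0,0,0],"fingers":0.4},{"linear":[0,0,0],"delta_rot":[0,0,0],"fingers":0.4},{"linear":[0,0,0],"delta_rot":[0,0,0],"fingers":0.4}]'
```

```text
time: 16.55
tool_pos: [579.0, 153.0, 199.3]
tcp_rot: [2.771, 1.57, -0.299]
contact_force: [1.0, 0.2, -1.4]
grip_width: 50.1
time: 17.05
tool_pos: [579.1, 153.1, 199.0]
tcp_rot: [3.096, 1.57, 0.027]
contact_force: [-2.6, -0.1, 5.6]
grip_width: 50.0
```

```bash
python3 -m crank '[{"linear":[-0.08,0,0],"delta_rot":[0,0,0],"fingers":0.4},{"linear":[0,0,0],"delta_rot":[0,0,0],"fingers":0.8},{"linear":[0,0,0],"delta_rot":[0,0,0],"fingers":0.8},{"linear":[0,0,0],"delta_rot":[0,0,0],"fingers":0.8},{"linear":[0,0,0],"delta_rot":[0,0,0],"fingers":0.8}]'
python3 -m crank '[{"linear":[-1,0,0],"delta_rot":[0,0,0],"fingers":0.8},{"linear":[-3,0,0],"delta_rot":[0,0,0],"fingers":0.8},{"linear":[-3,0,0],"delta_rot":[0,0,0],"fingers":0.8},{"linear":[-3.5,0,0],"delta_rot":[0,0,0],"fingers":0.8},{"linear":[0,0,0],"delta_rot":[0,0,0],"fingers":0.8}]'
python3 - <<'E'
from h import *
import cv2
plan(knob('A',1.4)+[0,0,98])
i=capture("wrist")["image"];s=capture("scene")["image"][170:310,200:330]
s=cv2.resize(s,(390,420),interpolation=cv2.INTER_CUBIC)
cv2.imwrite("pics/c8.png",np.hstack([i[:,100:500],s]))
E
```

```text
time: 17.55
tool_pos: [578.9, 153.0, 198.8]
tcp_rot: [0.413, 1.571, -2.656]
contact_force: [0.6, 0.3, 0.1]
grip_width: 72.8
time: 18.05
tool_pos: [580.7, 153.3, 310.3]
tcp_rot: [-3.087, 1.56, 0.127]
contact_force: [0.3, 0.2, 0.9]
grip_width: 73.6
TCP want [ 563.5 -110.5  308.4] now [580.7 153.3 310.3] rot(tool,deg) [-0.  -0.6  0. ] shift in target axes cm [ 0.19 26.19  3.63] in present axes [ 0.13 26.19  3.62]
F [0.3 0.2 0.9] w 73.6 t 18.05 axes [[0.01, 0.07, -1.0], [0.0, -1.0, -0.07], [-1.0, -0.0, -0.01]]
```

View pics/c8.png

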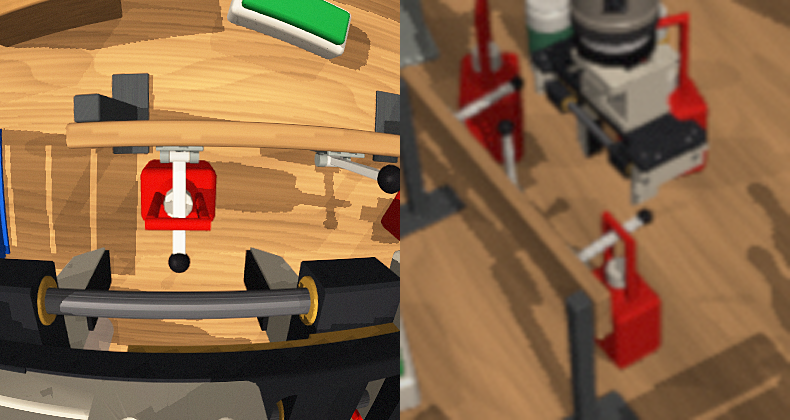

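```bash
python3 -m crank '[{"linear":[0,2,0.9],"delta_rot":[0,0,0],"fingers":0.6},{"linear":[0,3.5,0.9],"delta_rot":[0,0,0],"fingers":0.6},{"linear":[0,3.5,0.9],"delta_rot":[0,0,0],"fingers":0.6},{"linear":[0,3.5,0.9],"delta_rot":[0,0,0],"fingers":0.6},{"linear":[0,3.5,0],"delta_rot":[0,0,0],"fingers":0.6}]'
python3 -m crank '[{"linear":[0,3.5,0],"delta_rot":[0,0,0],"fingers":0.6},{"linear":[0,3.5,0],"delta_rot":[0,0,0],"fingers":0.6},{"linear":[0,2.0,0],"delta_rot":[0,0,0],"fingers":0.6},{"linear":[0,1.2,0],"delta_rot":[0,0,0],"fingers":0.6},{"linear":[0,0,0],"delta_rot":[0,0,0],"fingers":0.6}]'
python3 -m crank '[{"linear":[0,0,0],"delta_rot":[0,0,0],"fingers":0.6},{"linear":[0,0,0],"delta_rot":[0,0,0],"fingers":0.6},{"linear":[0,0,0],"delta_rot":[0,0,0],"fingers":0.6},{"linear":[0,0,0],"delta_rot":[0,0,0],"fingers":0.6},{"linear":[0,0,0],"delta_rot":[0,0,0],"fingers":0.6}]'
python3 - <<'E'
from h import *
import cv2
plan(knob('A',1.4)+[0,0,10])
c=capture("wrist");T=c["pose"];K=c["mtx"];i=c["image"]
def pr(p):
    q=T[:3,:3].T@(p-T[:3,3]);r=np.hypot(*q[:2]);return q[:2]/r*np.arctan2(r,q[2])*K[0,0]+K[:2,2]
p=pr(knob('A',1.4));print(p)
m=(i.max(2)<50).astype(np.uint8);m[280:]=0;n,l,s,ce=cv2.connectedComponentsWithStats(m)
print([(ce[k].round(1),s[k,4]) for k in range(1,n) if np.hypot(*(ce[k]-p))<60 and s[k,4]>40])
E
```

```text
time: 18.65
tool_pos: [553.1, -10.2, 302.9]
tcp_rot: [-0.197, 1.568, 3.017]
contact_force: [1.2, 0.3, 0.4]
grip_width: 55.3
time: 19.15
tool_pos: [561.6, -111.9, 302.9]
tcp_rot: [-0.298, 1.569, 2.914]
contact_force: [-0.3, -0.1, -0.7]
grip_width: 55.1
time: 19.65
tool_pos: [561.9, -110.4, 304.1]
tcp_rot: [2.556, 1.571, -0.513]
contact_force: [-0.8, 0.9, 0.4]
grip_width: 55.1
TCP want [ 563.5 -110.5  220.4] now [ 561.9 -110.4  304.1] rot(tool,deg) [ 0. -0. -0.] shift in target axes cm [ 8.37  0.03 -0.16] in present axes [ 8.37  0.02 -0.16]
F [-0.8  0.9  0.4] w 55.1 t 19.65 axes [[0.0, 0.07, -1.0], [-0.0, -1.0, -0.07], [-1.0, 0.0, -0.0]]
[277.65628371 220.59155702]
[(array([276.7, 218.9]), np.int32(363))]
```

```bash
python3 -m crank '[{"linear":[2.5,0,-0.2],"delta_rot":[0,0,0],"fingers":0.5},{"linear":[3,0,0],"delta_rot":[0,0,0],"fingers":0.5},{"linear":[2,0,0],"delta_rot":[0,0,0],"fingers":0.5},{"linear":[0.85,0,0],"delta_rot":[0,0,0],"fingers":0.4},{"linear":[0,0,0],"delta_rot":[0,0,0],"fingers":0}]'
python3 -m crank '[{"linear":[0,0,0],"delta_rot":[0,0,0],"fingers":0},{"linear":[0,0,0],"delta_rot":[0,0,0],"fingers":0},{"linear":[0,0,0],"delta_rot":[0,0,0],"fingers":0},{"linear":[0,0,0],"delta_rot":[0,0,0],"fingers":0},{"linear":[0,0,0],"delta_rot":[0,0,0],"fingers":0}]'
python3 - <<'E'
from h import *
plan(knob('A',1.4)+[0,0,10])
p=[knob('A',q) for q in np.linspace(1.4,0,16)]
for a_,b_ in zip(p,p[1:]): d=b_-a_;print(round(-d[2]/10,2),round(-(d@X)/10,2),end=' | ')
E
```

```text
time: 20.2
tool_pos: [563.5, -110.6, 219.7]
tcp_rot: [-0.362, 1.569, 2.851]
contact_force: [0.5, 0.2, 0.5]
grip_width: 34.2
time: 20.7
tool_pos: [564.4, -110.0, 221.8]
tcp_rot: [-2.943, 1.568, 0.271]
contact_force: [0.1, 6.1, 4.5]
grip_width: 15.7
TCP want [ 563.5 -110.5  220.4] now [ 564.4 -110.   221.8] rot(tool,deg) [-0.  -0.1  0. ] shift in target axes cm [0.13 0.05 0.09] in present axes [0.13 0.05 0.09]
F [0.1 6.1 4.5] w 15.7 t 20.7 axes [[0.0, 0.07, -1.0], [0.0, -1.0, -0.07], [-1.0, -0.0, -0.0]]
-0.77 -0.17 | -0.76 -0.24 | -0.73 -0.31 | -0.7 -0.38 | -0.66 -0.44 | -0.61 -0.5 | -0.57 -0.56 | -0.51 -0.61 | -0.45 -0.65 | -0.39 -0.69 | -0.32 -0.72 | -0.25 -0.75 | -0.18 -0.77 | -0.11 -0.79 | -0.04 -0.79 |
```

```bash
python3 -m crank '[{"linear":[-0.77,-0.05,-0.17],"delta_rot":[0,0,0],"fingers":0},{"linear":[-0.76,0,-0.24],"delta_rot":[0,0,0],"fingers":0},{"linear":[-0.73,0,-0.31],"delta_rot":[0,0,0],"fingers":0},{"linear":[-0.70,0,-0.38],"delta_rot":[0,0,0],"fingers":0},{"linear":[-0.66,0,-0.44],"delta_rot":[0,0,0],"fingers":0}]'
python3 -m crank '[{"linear":[-0.61,0,-0.50],"delta_rot":[0,0,0],"fingers":0},{"linear":[-0.57,0,-0.56],"delta_rot":[0,0,0],"fingers":0},{"linear":[-0.51,0,-0.61],"delta_rot":[0,0,0],"fingers":0},{"linear":[-0.45,0,-0.65],"delta_rot":[0,0,0],"fingers":0},{"linear":[-0.39,0,-0.69],"delta_rot":[0,0,0],"fingers":0}]'
python3 -c "
from h import *
plan(knob('A',1.4/3)+[0,0,10])"
```

```text
time: 21.2
tool_pos: [579.0, -108.9, 257.2]
tcp_rot: [-0.348, 1.569, 2.866]
contact_force: [-0.1, 3.7, -2.4]
grip_width: 15.4
time: 21.7
tool_pos: [609.2, -106.8, 282.9]
tcp_rot: [-0.127, 1.57, 3.087]
contact_force: [-2.6, 4.0, -0.4]
grip_width: 15.9
TCP want [ 608.9 -107.2  281.9] now [ 609.2 -106.8  282.9] rot(tool,deg) [-0.   0.1  0. ] shift in target axes cm [0.1  0.04 0.03] in present axes [0.1  0.04 0.03]
F [-2.6  4.  -0.4] w 15.9 t 21.7 axes [[-0.0, 0.07, -1.0], [0.0, -1.0, -0.07], [-1.0, -0.0, 0.0]]
```

Tracking well. I'll finish the fold with a slight push against the stop.

```bash
python3 -m crank '[{"linear":[-0.32,0,-0.72],"delta_rot":[0,0,0],"fingers":0},{"linear":[-0.25,0,-0.75],"delta_rot":[0,0,0],"fingers":0},{"linear":[-0.18,0,-0.77],"delta_rot":[0,0,0],"fingers":0},{"linear":[-0.11,0,-0.79],"delta_rot":[0,0,0],"fingers":0},{"linear":[-0.04,0,-0.79],"delta_rot":[0,0,0],"fingers":0}]'
python3 -m crank '[{"linear":[0,0,-0.15],"delta_rot":[0,0,0],"fingers":0},{"linear":[0,0,-0.15],"delta_rot":[0,0,0],"fingers":0},{"linear":[0,0,0],"delta_rot":[0,0,0],"fingers":0},{"linear":[0,0,0],"delta_rot":[0,0,0],"fingers":0},{"linear":[0,0,0],"delta_rot":[0,0,0],"fingers":0}]'
python3 -c "
from h import *
plan(knob('A',0)+[0,0,10])"
```

```text
time: 22.2
tool_pos: [647.9, -104.0, 292.8]
tcp_rot: [2.775, 1.569, -0.294]
contact_force: [-2.1, 4.6, 3.9]
grip_width: 15.9
time: 22.7
tool_pos: [650.9, -103.8, 292.8]
tcp_rot: [2.857, 1.568, -0.213]
contact_force: [-0.5, 5.4, 5.5]
grip_width: 15.8
TCP want [ 647.1 -104.4  291. ] now [ 650.9 -103.8  292.8] rot(tool,deg) [-0.  -0.2 -0. ] shift in target axes cm [0.18 0.03 0.39] in present axes [0.18 0.03 0.39]
F [-0.5  5.4  5.5] w 15.8 t 22.7 axes [[0.0, 0.07, -1.0], [-0.0, -1.0, -0.07], [-1.0, 0.0, -0.0]]
```

```bash
python3 -m crank '[{"linear":[0,0,-0.15],"delta_rot":[0,0,0],"fingers":0},{"linear":[0,0,-0.15],"delta_rot":[0,0,0],"fingers":0},{"linear":[0,0,0],"delta_rot":[0,0,0],"fingers":0},{"linear":[0,0,0],"delta_rot":[0,0,0],"fingers":0},{"linear":[0,0,0],"delta_rot":[0,0,0],"fingers":0}]'
python3 -m crank '[{"linear":[0,0,-0.1],"delta_rot":[0,0,0],"fingers":0},{"linear":[0,0,-0.1],"delta_rot":[0,0,0],"fingers":0},{"linear":[0,0,0],"delta_rot":[0,0,0],"fingers":0},{"linear":[0,0,0],"delta_rot":[0,0,0],"fingers":0},{"linear":[0,0,0],"delta_rot":[0,0,0],"fingers":0}]'
```

```text
time: 23.2
tool_pos: [652.1, -103.7, 292.8]
tcp_rot: [0.22, 1.569, -2.849]
contact_force: [-9.1, 3.8, 8.3]
grip_width: 15.8
time: 23.7
tool_pos: [652.9, -103.7, 292.7]
tcp_rot: [0.012, 1.566, -3.058]
contact_force: [-14.8, 4.4, 9.1]
grip_width: 15.3
```

```bash
python3 -m crank '[{"linear":[0,0,0.1],"delta_rot":[0,0,0],"fingers":0},{"linear":[0,0,0],"delta_rot":[0,0,0],"fingers":0.6},{"linear":[0,0,0],"delta_rot":[0,0,0],"fingers":0.6},{"linear":[0,0,0],"delta_rot":[0,0,0],"fingers":0.6},{"linear":[0,0,0],"delta_rot":[0,0,0],"fingers":0.6}]'
python3 -m crank '[{"linear":[-2.5,0,0],"delta_rot":[0,0,0],"fingers":0.6},{"linear":[-3,0,0],"delta_rot":[0,0,0],"fingers":0.6},{"linear":[-2,0,2],"delta_rot":[0,0,0],"fingers":0.6},{"linear":[0,0,4],"delta_rot":[0,0,0],"fingers":0.6},{"linear":[0,0,4],"delta_rot":[0,0,0],"fingers":0.6}]'
python3 -m crank '[{"linear":[0,0,4],"delta_rot":[0,0,0],"fingers":0.6},{"linear":[0,0,4],"delta_rot":[0,0,0],"fingers":0.6},{"linear":[0,0,2],"delta_rot":[0,0,0],"fingers":0.6},{"linear":[0,0,0],"delta_rot":[0,0,0],"fingers":0.6},{"linear":[0,0,0],"delta_rot":[0,0,0],"fingers":0.6}]'
python3 - <<'E'
from h import *
import cv2
t=capture("top")["image"];s=capture("scene")["image"]
t=cv2.resize(t[110:290,80:420],(800,424),interpolation=cv2.INTER_CUBIC)[:,:400+400]
s=cv2.resize(s[140:300,170:330],(400,400),interpolation=cv2.INTER_CUBIC)
cv2.imwrite("pics/c9.png",np.hstack([cv2.resize(t,(400,400*180//340)) if 0 else cv2.copyMakeBorder(cv2.resize(t,(400,212)),0,188,0,0,cv2.BORDER_CONSTANT),s]))
for n,p in(("L",knob("L",1.4)),("M",knob("M",0)),("A",knob("A",0))):
    for cam in("top","scene"):
        d=np.load(cam+".npz");q=d["T"][:3,:3].T@(p-d["T"][:3,3]);u=d["K"]@q;print(n,cam,(u[:2]/u[2]).round(1))
E
```

```text
time: 24.2
tool_pos: [654.6, -104.3, 290.9]
tcp_rot: [1.874, 1.57, -1.196]
contact_force: [-0.1, 0.3, 0.7]
grip_width: 43.2
time: 24.7
tool_pos: [553.9, -111.3, 366.0]
tcp_rot: [2.311, 1.569, -0.759]
contact_force: [-0.1, -1.4, 0.8]
grip_width: 55.2
time: 25.2
tool_pos: [455.3, -118.4, 366.5]
tcp_rot: [2.61, 1.569, -0.46]
contact_force: [0.9, -0.4, 0.7]
grip_width: 55.0
L top [222.  179.2]
L scene [281.3 241.8]
M top [265.6 138.5]
M scene [234.8 212.1]
A top [313.7 134.7]
A scene [215.  190.3]
```

View pics/c9.png

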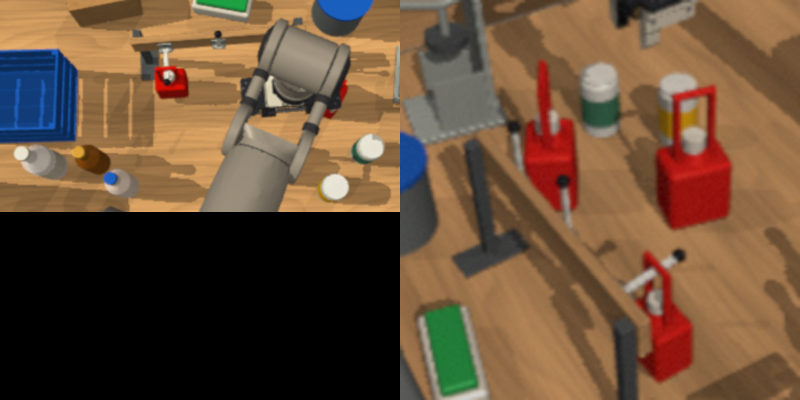

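The knobs match the predicted pixels within 1 px. L is down at (281.6,242.4), M folded at (235.2,212.4) and A folded at (215.2,190.8). The jug hangs upright on L, and the bottles and cans are where they were.

```bash
python3 -c "
from plant import workorder
print(workorder.close_job())"
```

```text
the job is handed in; nothing more can be done
None
```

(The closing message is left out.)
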